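Load the sample jar rack and set its retainer

TASK

Slide the rack's retainer by its red post fully open, towards the robot, then stand every jar upright on the rack: blue lids in a straight row down the middle of the blue place, green lids in the green place, each row starting close against the end wall with the jars close side by side, gaps of a centimetre or so at most. When all are in, slide the retainer back until its white crossbar is in line with the two orange marks, stop there and let go, with the rows still neat. Leave the bottle, beaker and bowl alone.

Things in the scene. Friction and masses are not known exactly. Their poses are not given: they have to be found in the camera images.
- rack: grey jar rack fixed to the bench. Origin on the bench under the middle of the end wall's inner face (end farthest from the robot); x runs along the rack out through that wall, y to its left, z up. Board top 15 mm up, x -305 to 0 mm, y -100 to 100 mm, lips on both long edges 5 mm wide, 14 mm above it. Wall 10 mm thick, top 55 mm up. Blue place for a row along x at y +52 mm, green at y -52 mm
- blue_end (a point): point on the board's top (15 mm up) where the middle line of the blue place meets the end wall: rack x 0, y +52 mm. The painted blue place runs 177 mm from here along -x of the rack
- green_end (a point): the same for the green place: rack x 0, y -52 mm
- bar_end (a point): robot's end of the fixed steel bar, 14 mm diameter, axis 33 mm above the bench, that runs along the rack over its middle (y 0) to the end wall, 298 mm long; a black block 34 mm wide, 48 mm tall holds it here
- retainer (a joint): travel of the retainer along the bar in m, growing towards the robot: the middle of its crossbar lies this value + 0.020 from the end wall's inner face; range 0 to 0.25; 0.25 is fully open, at the robot's end. It takes about 1.5 N to slide and stays where it is left
- retainer_grip (a point): grip point of the retainer, 98 mm above the bench, on the axis of its red square post (24 x 24 mm, sides along the rack's axes, 44 to 115 mm above the bench). The post stands on a black collar (32 mm diameter, 34 mm long) on the bar; right under it a white crossbar, 10 mm thick along the bar, 160 mm long across the rack, 21 to 43 mm up, holds back both rows
- mark_line (a point): middle of the line between the two orange marks (8 mm wide along the bar), one on each long edge of the rack; on y 0 of the rack, 32 mm above the bench, at the crossbar's height. The crossbar belongs on this line. The marks are signs: they cannot be moved or felt
- blue1: squat white sample jar with a blue lid and a heavy steel foot, a plain cylinder 52 mm in diameter, 56 mm tall, about 0.2 kg; origin at the centre of its underside, z up its axis; may be absent
- blue2: squat white sample jar with a blue lid and a heavy steel foot, a plain cylinder 52 mm in diameter, 56 mm tall, about 0.2 kg; origin at the centre of its underside, z up its axis; may be absent
- blue3: squat white sample jar with a blue lid and a heavy steel foot, a plain cylinder 52 mm in diameter, 56 mm tall, about 0.2 kg; origin at the centre of its underside, z up its axis; may be absent
- green1: squat white sample jar with a green lid and a heavy steel foot, a plain cylinder 52 mm in diameter, 56 mm tall, about 0.2 kg; origin at the centre of its underside, z up its axis; may be absent
- green2: squat white sample jar with a green lid and a heavy steel foot, a plain cylinder 52 mm in diameter, 56 mm tall, about 0.2 kg; origin at the centre of its underside, z up its axis; may be absent
- green3: squat white sample jar with a green lid and a heavy steel foot, a plain cylinder 52 mm in diameter, 56 mm tall, about 0.2 kg; origin at the centre of its underside, z up its axis; may be absent
- reagent: bystander: clear reagent bottle with a blue cap, 80 mm diameter, 170 mm tall, origin at the centre of its underside; leave alone
- beaker: bystander: empty glass beaker, 72 mm diameter, 90 mm tall, origin at the centre of its underside; leave alone
- mortar: bystander: white porcelain bowl, 110 mm diameter, 60 mm tall, origin at the centre of its underside; leave alone
Not all that is in view belongs to the job. What is shaped like the green2 but brown or pink is not meant.

How it is judged:
By the outcome, as a careful person would: the job done as asked, in the order asked, and still so for the second after the job is handed in, with the robot touching nothing.
Of blue1, blue2, blue3 only 2 to 3 are there at a start; the rules pass over those that are not, and their reading is None.
Of green1, green2, green3 only 2 to 3 are there at a start; the rules pass over those that are not, and their reading is None.
At some moment in a run one of blue1, blue2, blue3, green1, green2, green3 may be knocked a few centimetres aside while the robot is not near it.
It also fails if it takes over 208 s, if anything falls off the work surface, if the arm or the gripper's body presses on something with over 40 N, if the wrist force passes 120 N, or if a joint passes its speed limit or range.

ROBOT

A 7-joint arm with a two-finger parallel gripper is mounted at the origin on the work surface. World frame = base frame: x ahead of the robot, y to its left, z up, the work surface at z = 0. Lengths are in m, angles in rad, forces in N, time in s.
With the tool pointing down it reaches from about 0.4 to 0.85 m from the base axis. Payload 10.4 kg.
Tool frame: the origin (TCP) lies midway between the tips of the shut fingers; the grasp point (between the pads) lies 19 mm behind it; z points along the fingers, x is the direction in which the jaws open and shut, and the axes are right-handed (so a half turn about z gives the same grasp; the last joint's range is limited). The gripper opens to 85 mm and grips with 20 to 120 N. Pads are 22 mm wide; open, the fingers measure 114 mm over their backs; the gripper's body (76 mm by 85 mm) begins 54 mm behind the grasp point. The pads swing forward as they close: fully open they stand 13 mm farther back than shut.
Start: joints at [-1.292, 0.332, -0.065, 1.46, 0.022, 1.35, -0.088], TCP at [0.186, 0.597, 0.231] pointing down, gripper open.
Joint ranges: [-2.6, 2.6], [-0.5, 2.12], [-1.47, 1.34], [0.16, 2.42], [-1.27, 4.41], [0.06, 2.06], [-2.6, 2.6]. Speed limits (rad/s): [2.22, 2.22, 2.79, 2.79, 3.14, 3.14, 3.14].

INTERFACE

Orientations are given as a unit quaternion [x, y, z, w].
In Python, from workcell import monitor, eyes, ticket, models gives the robot as it stands.
- The arm moves only by the tool servo_tool, never from a script. Its argument "motion" is a list of rows, each a list of 7 numbers: the opening, from 0 (shut) to 1 (fully open), then the shift along the tool's x, y, z in m, then the turn, a rotation vector about the tool's x, y, z in degrees. In form: [[fingers, tx, ty, tz, rx, ry, rz], ...]. A call has 1 to 20 rows; each row is the pose to reach, as a shift and turn from the pose commanded when the call began, along the tool's axes at that moment; what a row does not reach only later rows make up. A row lasts 1/8 s, in which the tool goes at most 62.5 mm and 10.7 degrees, less where a joint would pass 70% of its speed; a pose out of reach is approached as far as the arm can. A call with a gripper value outside its range is refused whole. The fingers move at their own pace and stop on an object; "grip_force" is the grip in N (left out, the last holds). Time passes only in rows, so rows that repeat a pose let the fingers close. It gives the time, the measured TCP pose, the force and the opening at its end, in the units of the state.
- monitor.get_obs(): the state, without advancing time (a new reading comes with each control period).
- eyes.camera(name): name is "scene" or "side" or "wrist"; returns (picture, depth): 480x640x3 uint8, blue, green, red; 480x640 float32, m along the optical axis (not along the pixel's ray), 0 where there is no reading.
- eyes.camera_info(name): a dict with "intrinsics" (3x3 intrinsics, pixels), "extrinsics" (4x4, takes a point from world to camera coordinates); the wrist camera has in their place "tool_from_camera" (4x4, takes a point from camera to tool coordinates, whose origin is the TCP and whose axes are the tool frame's). Camera axes: x right, y down, z forward; pixel columns grow to the right and rows downward; lengths in m; the calibration is good to about 2 mm. A picture is of the moment at which its call begins: read the wrist's pose just before it. camera_info takes no time and is no camera call.
- ticket.hand_in(): hands the job in, once; it reports no verdict.
Trained networks look in the newest picture that a camera, given by its name, has taken for a name from the list of things; names that differ only in an ending like _2 or _b are one class to them, and where a whole thing is asked for, a point or a joint stands for the part that bears it (a point fixed in the world has none). Each returns a list of dicts, best first, with "confidence" (0 to 1); they miss things now and then, are a little off and sometimes report something else, mostly with a low value. They report only what shows in the picture. A call takes as long as a camera call. They do not tell look-alikes from the thing itself.
- models.boxes_of(camera, thing): "point" ([x, y, z] in m, in the coordinates of the camera as it stood for that picture, good to about 4 mm: the middle of the surface that is visible of it).
The state is a dict: "clock": time; "joint_pos": joint angles; "joint_velocities": joint speeds; "tau": joint torques, N m; "position": TCP position; "ee_rot": TCP orientation; "ft_force": force on the tool from outside, world axes, zero at the start; "torque": the same for the moment, N m; "grip_width": opening from 0.0 (shut) to 1.0 (fully open).
Only numpy, scipy, OpenCV 4.12 (cv2) and the standard library are available. Lean on these libraries where they do the work, as an engineer would, in place of code of your own. Each camera call takes 0.05 s, during which the arm holds its last target. There are 200 camera calls.

## Working session

There is one attempt and no reset: what is moved stays moved. The work goes in short steps, Python scripts to look and compute and a tool call to move; the robot and the scene stay as the last step left them, time stands still between calls to the robot, and variables do not carry over. Pictures are saved under pics/ and viewed, about 12 in all and at most 16, crops included, and the job is handed in when it is done.

Besides the shell and the picture viewer there is one more tool, called after ">>>" as name(argument=value, ...), one argument or row to a line, values as JSON. servo_tool: Moves the arm, as the interface text tells. Its arguments: {"type":"object","properties":{"motion":{"type":"array"},"grip_force":{"type":"number"}},"required":["motion"]}

```bash
mkdir -p pics; ls
cat > h.py <<'E'
import numpy as np, cv2
from scipy.spatial.transform import Rotation as R
from workcell import monitor, eyes, ticket, models
def tool():
    o=monitor.get_obs(); T=np.eye(4); T[:3,:3]=R.from_quat(o['ee_rot']).as_matrix(); T[:3,3]=o['position']; return T
def cam(n):
    T=tool(); p,d=eyes.camera(n); i=eyes.camera_info(n); K=np.array(i['intrinsics'])
    W=T@np.array(i['tool_from_camera']) if n=='wrist' else np.linalg.inv(np.array(i['extrinsics']))
    return p,d,K,W
def world(u,v,d,K,W):
    z=d[int(v),int(u)]; return (W@np.r_[np.linalg.inv(K)@[u,v,1]*z,1])[:3]
def proj(P,K,W):
    c=np.linalg.inv(W)@np.r_[P,1]; q=K@c[:3]; return q[:2]/q[2]
def find(n,th,W,m=.3):
    return [(round(b['confidence'],2),(W@np.r_[b['point'],1])[:3].round(3)) for b in models.boxes_of(n,th) if b['confidence']>m]
E
python3 - <<'E'
from h import *
o=monitor.get_obs(); print({k:np.round(v,3) for k,v in o.items()})
for n in('scene','side'):
    p,d,K,W=cam(n); cv2.imwrite(f'pics/{n}0.png',p); print(n,W.round(3))
    np.savez(f'{n}0',p=p,d=d,K=K,W=W)
    for t in('blue1','green1','retainer_grip','rack','reagent','beaker','mortar'): print(t,find(n,t,W))
E
```

```text
pics
{'clock': np.float64(0.0), 'joint_pos': array([-1.292,  0.333, -0.065,  1.461,  0.022,  1.35 , -0.089]), 'joint_velocities': array([ 0.002,  0.001,  0.002, -0.001, -0.001, -0.001,  0.001]), 'tau': array([-1.0000e-03, -6.2545e+01,  4.8000e-02, -3.9160e+01,  1.6000e-02,
        1.0000e-02,  0.0000e+00]), 'position': array([0.186, 0.596, 0.231]), 'ee_rot': array([ 0.805,  0.593, -0.001,  0.   ]), 'ft_force': array([ 0.053,  0.776, -0.096]), 'torque': array([ 0.028,  0.063, -0.01 ]), 'grip_width': np.float64(1.002)}
scene [[ 0.428  0.498 -0.754  1.449]
 [ 0.904 -0.256  0.343 -0.393]
 [-0.022 -0.828 -0.56   0.745]
 [ 0.     0.     0.     1.   ]]
blue1 [(0.92, array([ 0.574, -0.197,  0.057])), (0.86, array([ 0.457, -0.198,  0.037])), (0.59, array([ 0.465, -0.1  ,  0.044]))]
green1 [(0.87, array([ 0.573, -0.107,  0.041])), (0.85, array([ 0.46 , -0.338,  0.04 ])), (0.82, array([ 0.646, -0.434,  0.046])), (0.58, array([ 0.598, -0.34 ,  0.043]))]
retainer_grip [(0.85, array([0.633, 0.162, 0.04 ]))]
rack [(0.65, array([0.585, 0.152, 0.019]))]
reagent [(0.65, array([ 0.731, -0.263,  0.099])
[... 270 characters left out ...]
1 [(0.88, array([ 0.551, -0.22 ,  0.051])), (0.64, array([ 0.434, -0.21 ,  0.057])), (0.59, array([ 0.445, -0.114,  0.049])), (0.55, array([0.536, 0.154, 0.017]))]
green1 [(0.92, array([ 0.623, -0.446,  0.054])), (0.85, array([ 0.521, -0.435,  0.058])), (0.83, array([ 0.548, -0.119,  0.053])), (0.76, array([ 0.715, -0.389,  0.052])), (0.71, array([ 0.435, -0.345,  0.054])), (0.61, array([ 0.566, -0.343,  0.052]))]
retainer_grip [(0.56, array([0.624, 0.159, 0.043]))]
rack [(0.93, array([0.54 , 0.156, 0.019])), (0.53, array([ 0.566, -0.341,  0.05 ]))]
reagent [(0.75, array([ 0.681, -0.277,  0.1  ]))]
beaker [(0.61, array([ 0.717, -0.071,  0.062]))]
mortar [(0.71, array([0.456, 0.417, 0.045]))]
```

View pics/scene0.png

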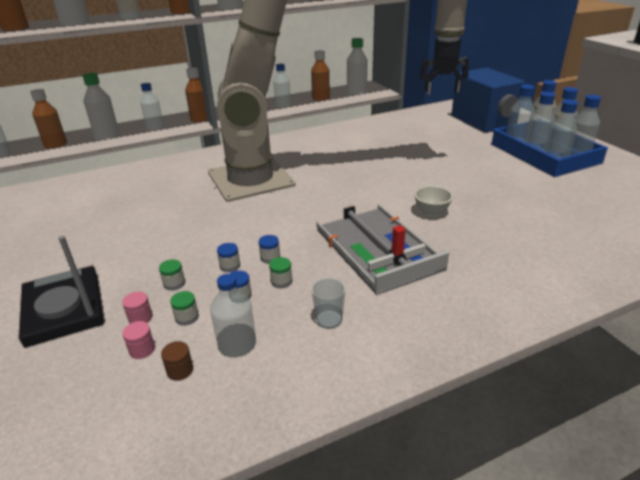

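View pics/side0.png

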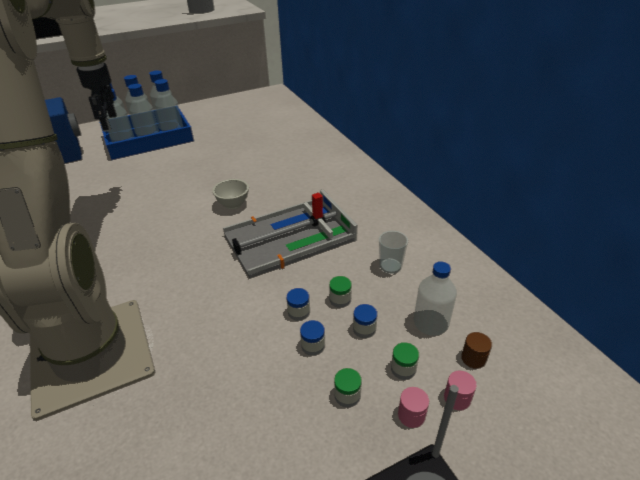

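Both views show 3 blue jars, 3 green jars (the pink and brown ones are decoys), the rack with the red post near the end wall, and two orange marks. Next I measure by colour and depth.

```bash
cat >> h.py <<'E'
def cloud(d,K,W):
    v,u=np.mgrid[:480,:640]; P=np.stack([u,v,np.ones_like(u)],-1)@np.linalg.inv(K).T*d[...,None]
    return P@W[:3,:3].T+W[:3,3]
def blobs(p,d,K,W,h0,h1,zr,smin=110,amin=15,vmin=40):
    X=cloud(d,K,W); H=cv2.cvtColor(p,cv2.COLOR_BGR2HSV)
    m=(H[...,0]>=h0)&(H[...,0]<=h1)&(H[...,1]>smin)&(H[...,2]>vmin)&(X[...,2]>zr[0])&(X[...,2]<zr[1])&(d>0)
    n,L,s,c=cv2.connectedComponentsWithStats(m.astype(np.uint8))
    out=[]
    for i in range(1,n):
        if s[i,4]>=amin:
            q=X[L==i]; out.append((s[i,4],c[i].round(0),((q.min(0)+q.max(0))/2).round(4),q.mean(0).round(4),np.ptp(q,axis=0).round(3)))
    return out
E
python3 - <<'E'
from h import *
for n in('scene','side'):
    f=np.load(n+'0.npz'); a=[f[k] for k in'pdKW']
    print(n)
    for nm,h0,h1,zr in(('blue',105,130,(.05,.07)),('green',50,85,(.05,.07)),('redpost',0,6,(.04,.13)),('orange',7,18,(.0,.06)),('bluestrip',105,130,(.005,.03)),('greenstrip',45,85,(.005,.03))):
        for b in blobs(*a,h0,h1,zr,amin=12):
            if b[2][0]<.85 and b[2][0]>.3: print(nm,b[0],b[1],'mid',b[2],'mean',b[3],b[4])
E
```

```text
scene
blue 637 [548. 148.] mid [0.3063 0.9747 0.0593] mean [0.359  0.921  0.0563] [0.306 0.225 0.019]
blue 187 [268. 241.] mid [ 0.4525 -0.0966  0.0545] mean [ 0.4554 -0.0964  0.0548] [0.051 0.045 0.009]
blue 199 [227. 250.] mid [ 0.4414 -0.1977  0.0546] mean [ 0.4431 -0.1979  0.0548] [0.05  0.047 0.009]
blue 170 [240. 277.] mid [ 0.5595 -0.2009  0.0545] mean [ 0.5632 -0.2019  0.0549] [0.054 0.03  0.007]
green 229 [279. 265.] mid [ 0.5539 -0.1056  0.0548] mean [ 0.558  -0.1063  0.055 ] [0.053 0.045 0.009]
green 223 [170. 267.] mid [ 0.4483 -0.3365  0.0552] mean [ 0.4511 -0.3367  0.0549] [0.05  0.044 0.01 ]
green 290 [182. 300.] mid [ 0.5802 -0.3354  0.0544] mean [ 0.5819 -0.3355  0.0549] [0.052 0.045 0.008]
redpost 298 [398. 240.] mid [0.6314 0.1673 0.0813] mean [0.636  0.1642 0.0862] [0.026 0.026 0.071]
orange 17 [394. 218.] mid [0.4673 0.2592 0.0294] mean [0.4714 0.2583 0.0301] [0.021 0.019 0.012]
orange 42 [331. 239.] mid [0.463  0.0736 0.0198] mean [0.4736 0.0666 0.0223] [0.039 0.028 0.025]
orange 809 [177. 360.] mid [ 0.7249 -0.38    0.0328] mean [ 0.735  -0.3804  0.0428] [0.051
[... 1532 characters left out ...]
e 56 [281. 260.] mid [0.4768 0.0786 0.0184] mean [0.4735 0.0675 0.0226] [0.015 0.045 0.031]
orange 428 [479. 343.] mid [ 0.718  -0.3812  0.0399] mean [ 0.7177 -0.3829  0.0551] [0.049 0.051 0.039]
bluestrip 508 [150. 147.] mid [0.3002 0.8705 0.0175] mean [0.2954 0.8709 0.018 ] [0.293 0.023 0.025]
bluestrip 23 [325. 210.] mid [0.6744 0.2217 0.0181] mean [0.6755 0.2186 0.0169] [0.016 0.032 0.006]
bluestrip 249 [290. 221.] mid [0.5652 0.2208 0.016 ] mean [0.5645 0.2197 0.0166] [0.114 0.035 0.01 ]
greenstrip 84 [338. 230.] mid [0.6638 0.1175 0.0165] mean [0.6659 0.1167 0.0164] [0.042 0.031 0.007]
greenstrip 279 [306. 241.] mid [0.5688 0.1161 0.0168] mean [0.5671 0.1157 0.0165] [0.115 0.033 0.009]
```

>>> servo_tool(
  motion=[
    [1, -0.152, 0.237, -0.1, 0, 0, -10],
    [1, -0.152, 0.237, -0.1, 0, 0, -17.3],
    [1, -0.304, 0.475, -0.1, 0, 0, -17.3],
    [1, -0.304, 0.475, -0.1, 0, 0, -17.3],
    [1, -0.304, 0.475, -0.1, 0, 0, -17.3],
    [1, -0.304, 0.475, -0.1, 0, 0, -17.3],
    [1, -0.304, 0.475, -0.1, 0, 0, -17.3],
    [1, -0.304, 0.475, -0.1, 0, 0, -17.3],
    [1, -0.304, 0.475, -0.1, 0, 0, -17.3],
    [1, -0.304, 0.475, -0.1, 0, 0, -17.3],
    [1, -0.304, 0.475, -0.1, 0, 0, -17.3],
    [1, -0.304, 0.475, -0.1, 0, 0, -17.3],
    [1, -0.304, 0.475, -0.1, 0, 0, -17.3],
  ],
)

```text
clock: 2.42
position: [0.5482, 0.1669, 0.3312]
ee_rot: [0.706, 0.708, 0.0, -0.0]
ft_force: [0.6, 0.2, -0.3]
grip_width: 0.999
```

Run:
```python
from h import *
print(tool().round(3), monitor.get_obs()['clock']); print(np.array(eyes.camera_info('wrist')['tool_from_camera']).round(3))
p,d,K,W=cam('wrist'); cv2.imwrite('pics/w1.png',p); np.savez('w1',p=p,d=d,K=K,W=W)
for nm,h0,h1,zr in(('redpost',0,6,(.1,.13)),('orange',7,18,(.0,.06)),('bluestrip',105,130,(.005,.03)),('greenstrip',45,85,(.005,.03))):
  for b in blobs(p,d,K,W,h0,h1,zr,amin=30): print(nm,b[0],b[1],'mid',b[2],'mean',b[3],b[4])
```

```text
[[-0.003  1.    -0.     0.548]
 [ 1.     0.003  0.     0.167]
 [ 0.    -0.    -1.     0.331]
 [ 0.     0.     0.     1.   ]] 2.425
[[ 1.    -0.     0.    -0.   ]
 [ 0.     0.953  0.302 -0.077]
 [-0.    -0.302  0.953 -0.143]
 [ 0.     0.     0.     1.   ]]
redpost 650 [326. 274.] mid [0.6261 0.1683 0.1087] mean [0.6234 0.1681 0.1136] [0.025 0.024 0.017]
orange 182 [412. 107.] mid [0.468  0.2589 0.0242] mean [0.4683 0.2583 0.0311] [0.008 0.025 0.02 ]
orange 196 [235. 110.] mid [0.472  0.0712 0.0238] mean [0.472  0.0717 0.0296] [0.009 0.025 0.021]
bluestrip 2507 [369. 191.] mid [0.5646 0.2188 0.0163] mean [0.5616 0.2187 0.0163] [0.115 0.032 0.006]
bluestrip 759 [369. 272.] mid [0.6612 0.2214 0.016 ] mean [0.661  0.2212 0.0164] [0.043 0.03  0.005]
greenstrip 2080 [279. 194.] mid [0.5666 0.1151 0.0161] mean [0.5651 0.1145 0.0163] [0.114 0.031 0.006]
greenstrip 741 [284. 273.] mid [0.6639 0.1171 0.0164] mean [0.6634 0.117  0.0164] [0.043 0.029 0.005]
```

View pics/w1.png

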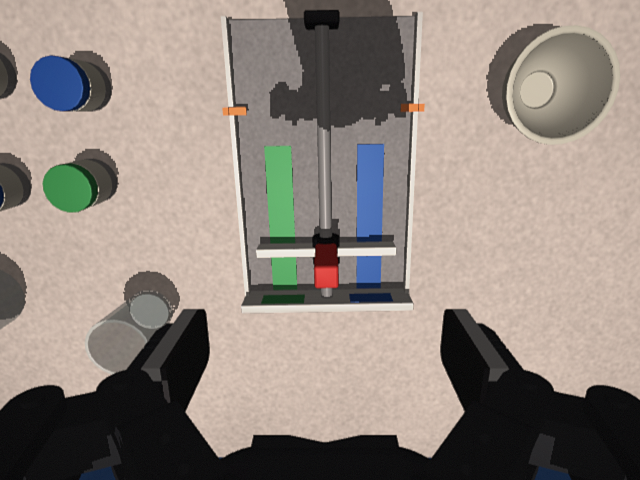

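Run:
```python
from h import *
f=np.load('w1.npz'); p,d,K,W=[f[k] for k in'pdKW']
for b in blobs(p,d,K,W,0,6,(.111,.13),vmin=30): print(b)
X=cloud(d,K,W); m=(X[...,2]>.05)&(X[...,2]<.06)&(abs(X[...,0]-.69)<.03)&(abs(X[...,1]-.17)<.09); q=X[m]; print('wall top',q.min(0),q.max(0),len(q), np.polyfit(q[:,1],q[:,0],1))
m=(X[...,2]>.040)&(X[...,2]<.046)&(abs(X[...,0]-.61)<.04)&(abs(X[...,1]-.17)<.085)&(abs(X[...,1]-.17)>.03); q=X[m]; print('xbar',q.min(0),q.max(0),q.mean(0),len(q),np.polyfit(q[:,1],q[:,0],1))
```

```text
(np.int32(556), array([326., 276.]), array([0.6261, 0.1684, 0.1141]), array([0.6249, 0.1681, 0.115 ]), array([0.025, 0.024, 0.006]))
wall top [0.68258223 0.08018507 0.05001539] [0.69732914 0.25993462 0.05826474] 1521 [-0.02108756  0.6927127 ]
xbar [0.61897124 0.08853239 0.04002382] [0.63264359 0.24771569 0.04543293] [0.62567084 0.16737724 0.04319343] 780 [-0.02162231  0.62928992]
```

>>> servo_tool(
  motion=[
    [1, 0.001, 0.078, 0.06, 0, 0, -1.1],
    [1, 0.001, 0.078, 0.12, 0, 0, -1.1],
    [1, 0.001, 0.078, 0.18, 0, 0, -1.1],
    [1, 0.001, 0.078, 0.225, 0, 0, -1.1],
    [1, 0.001, 0.078, 0.252, 0, 0, -1.1],
    [1, 0.001, 0.078, 0.252, 0, 0, -1.1],
    [1, 0.001, 0.078, 0.252, 0, 0, -1.1],
    [0, 0.001, 0.078, 0.252, 0, 0, -1.1],
    [0, 0.001, 0.078, 0.252, 0, 0, -1.1],
    [0, 0.001, 0.078, 0.252, 0, 0, -1.1],
    [0, 0.001, 0.078, 0.252, 0, 0, -1.1],
    [0, 0.001, 0.078, 0.252, 0, 0, -1.1],
    [0, 0.001, 0.078, 0.252, 0, 0, -1.1],
  ],
  grip_force=30,
)

```text
clock: 4.1
position: [0.6272, 0.1685, 0.0802]
ee_rot: [0.7, 0.715, 0.001, -0.0]
ft_force: [-0.6, 4.7, 4.2]
grip_width: 0.281
```

>>> servo_tool(
  motion=[
    [0, 0, -0.025, 0, 0, 0, 0],
    [0, 0, -0.05, 0, 0, 0, 0],
    [0, 0, -0.075, 0, 0, 0, 0],
    [0, 0, -0.1, 0, 0, 0, 0],
    [0, 0, -0.125, 0, 0, 0, 0],
    [0, 0, -0.15, 0, 0, 0, 0],
    [0, 0, -0.175, 0, 0, 0, 0],
    [0, 0, -0.195, 0, 0, 0, 0],
    [0, 0, -0.205, 0, 0, 0, 0],
    [0, 0, -0.21, 0, 0, 0, 0],
    [0, 0, -0.213, 0, 0, 0, 0],
    [0, 0, -0.216, 0, 0, 0, 0],
    [0, 0, -0.216, 0, 0, 0, 0],
    [0, 0, -0.216, 0, 0, 0, 0],
  ],
)

```text
clock: 5.85
position: [0.416, 0.1639, 0.0803]
ee_rot: [0.7, 0.714, 0.005, 0.003]
ft_force: [26.8, 10.5, -24.2]
grip_width: 0.277
```

>>> servo_tool(
  motion=[
    [0, 0, 0.003, 0, 0, 0, 0],
    [0, 0, 0.003, 0, 0, 0, 0],
    [0.8, 0, 0.003, 0, 0, 0, 0],
    [0.8, 0, 0.003, 0, 0, 0, 0],
    [0.8, 0, 0.003, 0, 0, 0, 0],
    [0.8, 0, 0.003, -0.06, 0, 0, 0],
    [0.8, 0, 0.003, -0.12, 0, 0, 0],
    [1, -0.04, 0.02, -0.16, 0, 0, 0],
    [1, -0.09, 0.04, -0.2, 0, 0, 0],
    [1, -0.14, 0.06, -0.23, 0, 0, 0],
    [1, -0.19, 0.08, -0.25, 0, 0, 0],
    [1, -0.25, 0.08, -0.27, 0, 0, 0],
    [1, -0.31, 0.08, -0.28, 0, 0, 0],
    [1, -0.36, 0.08, -0.29, 0, 0, 0],
    [1, -0.36, 0.08, -0.29, 0, 0, 0],
    [1, -0.36, 0.08, -0.29, 0, 0, 0],
  ],
)

```text
clock: 7.85
position: [0.4979, -0.1956, 0.3689]
ee_rot: [0.7, 0.714, -0.0, -0.0]
ft_force: [0.7, 0.6, -0.2]
grip_width: 0.998
```

Run:
```python
from h import *
print(tool().round(4), monitor.get_obs()['clock'])
p,d,K,W=cam('wrist'); cv2.imwrite('pics/w2.png',p)
for nm,h0,h1,zr in(('blue',105,130,(.05,.065)),('green',45,85,(.05,.065))):
  for b in blobs(p,d,K,W,h0,h1,zr,amin=30): print(nm,b[0],b[1],'mid',b[2],'mean',b[3],b[4])
p,d,K,W=cam('side'); cv2.imwrite('pics/s2.png',p[150:350,180:440])
for b in blobs(p,d,K,W,0,6,(.04,.13)): print('post',b)
```

```text
[[-1.960e-02  9.998e-01 -6.000e-04  4.979e-01]
 [ 9.998e-01  1.960e-02  5.000e-04 -1.956e-01]
 [ 5.000e-04 -6.000e-04 -1.000e+00  3.689e-01]
 [ 0.000e+00  0.000e+00  0.000e+00  1.000e+00]] 7.85
blue 1693 [324. 122.] mid [ 0.4345 -0.1979  0.0563] mean [ 0.4342 -0.1976  0.0564] [0.05  0.049 0.006]
blue 1696 [415. 136.] mid [ 0.4469 -0.096   0.0549] mean [ 0.4465 -0.0963  0.0563] [0.05  0.05  0.009]
blue 1383 [313. 228.] mid [ 0.5559 -0.2088  0.0545] mean [ 0.555  -0.2084  0.0563] [0.05  0.049 0.009]
green 1729 [198. 127.] mid [ 0.4419 -0.3363  0.055 ] mean [ 0.4416 -0.3357  0.0562] [0.049 0.05  0.009]
green 1384 [400. 225.] mid [ 0.5505 -0.1053  0.0548] mean [ 0.5495 -0.1058  0.0563] [0.05 0.05 0.01]
green 1350 [207. 240.] mid [ 0.5731 -0.335   0.0545] mean [ 0.5723 -0.3348  0.0562] [0.049 0.05  0.009]
post (np.int32(264), array([244., 228.]), array([0.4161, 0.1625, 0.0822]), array([0.4145, 0.156 , 0.087 ]), array([0.024, 0.029, 0.072]))
```

View pics/w2.png

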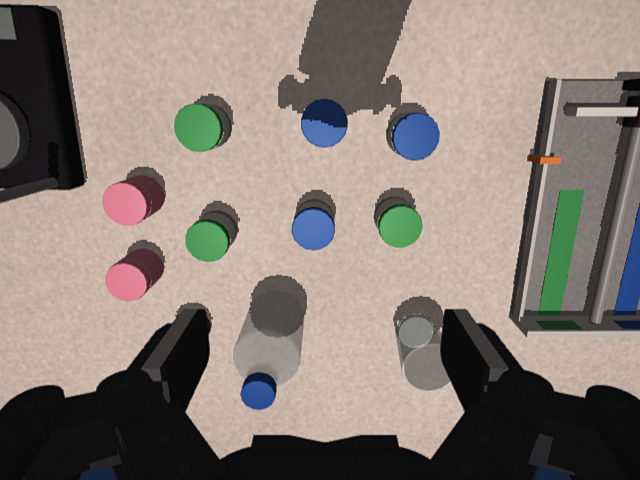

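View pics/s2.png

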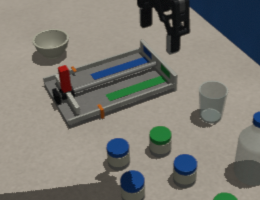

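>>> servo_tool(
  motion=[
    [1, 0.05, -0.025, 0.05, 0, 0, 0],
    [1, 0.101, -0.049, 0.1, 0, 0, 0],
    [1, 0.101, -0.049, 0.16, 0, 0, 0],
    [1, 0.101, -0.049, 0.22, 0, 0, 0],
    [1, 0.101, -0.049, 0.27, 0, 0, 0],
    [1, 0.101, -0.049, 0.31, 0, 0, 0],
    [1, 0.101, -0.049, 0.335, 0, 0, 0],
    [1, 0.101, -0.049, 0.348, 0, 0, 0],
    [1, 0.101, -0.049, 0.348, 0, 0, 0],
    [0.4, 0.101, -0.049, 0.348, 0, 0, 0],
    [0.4, 0.101, -0.049, 0.348, 0, 0, 0],
    [0.4, 0.101, -0.049, 0.348, 0, 0, 0],
    [0.4, 0.101, -0.049, 0.348, 0, 0, 0],
    [0.4, 0.101, -0.049, 0.33, 0, 0, 0],
    [0.4, 0.101, -0.049, 0.28, 0, 0, 0],
    [0.4, 0.101, -0.049, 0.24, 0, 0, 0],
    [0.4, 0.101, -0.049, 0.24, 0, 0, 0],
    [0.4, 0.101, -0.049, 0.24, 0, 0, 0],
  ],
  grip_force=40,
)

```text
clock: 10.2
position: [0.4465, -0.096, 0.1288]
ee_rot: [0.7, 0.714, 0.0, -0.0]
ft_force: [-0.0, 1.0, -2.5]
grip_width: 0.595
```

>>> servo_tool(
  motion=[
    [0.4, 0.04, 0.027, 0, 0, 0, 0],
    [0.4, 0.085, 0.058, 0, 0, 0, 0],
    [0.4, 0.135, 0.092, 0, 0, 0, 0],
    [0.4, 0.185, 0.126, 0, 0, 0, 0],
    [0.4, 0.235, 0.16, 0, 0, 0, 0],
    [0.4, 0.28, 0.19, 0, 0, 0, 0],
    [0.4, 0.305, 0.209, 0, 0, 0, 0],
    [0.4, 0.313, 0.214, 0, 0, 0, 0],
    [0.4, 0.313, 0.214, 0.02, 0, 0, 0],
    [0.4, 0.313, 0.214, 0.05, 0, 0, 0],
    [0.4, 0.313, 0.214, 0.075, 0, 0, 0],
    [0.4, 0.313, 0.214, 0.087, 0, 0, 0],
    [0.4, 0.313, 0.214, 0.0925, 0, 0, 0],
    [0.4, 0.313, 0.214, 0.0925, 0, 0, 0],
    [0.75, 0.313, 0.214, 0.0925, 0, 0, 0],
    [0.75, 0.313, 0.214, 0.0925, 0, 0, 0],
    [0.75, 0.313, 0.214, 0.0925, 0, 0, 0],
    [0.75, 0.313, 0.214, 0.04, 0, 0, 0],
    [0.75, 0.313, 0.214, -0.02, 0, 0, 0],
    [0.75, 0.313, 0.214, -0.08, 0, 0, 0],
  ],
)

```text
clock: 12.7
position: [0.6547, 0.2208, 0.2112]
ee_rot: [0.7, 0.714, 0.0, 0.0]
ft_force: [0.2, 0.0, 0.6]
grip_width: 0.749
```

```bash
cat > look.py <<'E'
from h import *
import sys
O=np.array([.6845,.1697]); a=.0215; M=np.array([[np.cos(a),np.sin(a)],[-np.sin(a),np.cos(a)]])
def show(n):
    p,d,K,W=cam(n); cv2.imwrite(f'pics/{n}_{monitor.get_obs()["clock"]:.0f}.png',p)
    for nm,h0,h1 in(('blue',105,130),('green',45,85)):
      for zr in((.05,.063),(.066,.078)):
        for b in blobs(p,d,K,W,h0,h1,zr,amin=60):
          if .3<b[2][0]<.85 and abs(b[2][1])<.5: print(n,nm,b[0],'mid',b[2],b[4][:2],'rack',(M@(b[2][:2]-O)).round(4))
print(tool()[:3,3].round(4), monitor.get_obs()['clock'], monitor.get_obs()['grip_width'].round(3))
for n in sys.argv[1:]: show(n)
E
python3 look.py wrist side
```

```text
Traceback (most recent call last):
  File "look.py", line 10, in <module>
    print(tool()[:3,3].round(4), monitor.get_obs()['clock'], monitor.get_obs()['grip_width'].round(3))
                                                             ^^^^^^^^^^^^^^^^^^^^^^^^^^^^^^^^^^^^^
AttributeError: 'float' object has no attribute 'round'
```

```bash
sed -i "s/, monitor.get_obs()\['grip_width'\].round(3)//" look.py; python3 look.py wrist side
```

```text
[0.6547 0.2208 0.2112] 12.7
wrist blue 3711 mid [0.654  0.2195 0.0698] [0.051 0.05 ] rack [-0.0294  0.0504]
side blue 356 mid [ 0.5561 -0.2094  0.0553] [0.05 0.05] rack [-0.1365 -0.3763]
side blue 385 mid [ 0.4346 -0.1987  0.0552] [0.049 0.052] rack [-0.2578 -0.3629]
side blue 159 mid [0.6546 0.2201 0.0714] [0.048 0.057] rack [-0.0288  0.051 ]
side green 289 mid [ 0.5506 -0.1066  0.0555] [0.048 0.05 ] rack [-0.1398 -0.2734]
side green 439 mid [ 0.5728 -0.3368  0.0551] [0.05 0.05] rack [-0.1226 -0.504 ]
side green 518 mid [ 0.4416 -0.3372  0.0549] [0.048 0.051] rack [-0.2537 -0.5016]
```

>>> servo_tool(
  motion=[
    [0.75, -0.05, -0.013, 0, 0, 0, 0],
    [0.75, -0.11, -0.028, 0, 0, 0, 0],
    [1, -0.17, -0.043, 0, 0, 0, 0],
    [1, -0.23, -0.058, 0, 0, 0, 0],
    [1, -0.29, -0.073, 0, 0, 0, 0],
    [1, -0.345, -0.087, 0, 0, 0, 0],
    [1, -0.395, -0.1, 0.02, 0, 0, 0],
    [1, -0.4275, -0.1075, 0.05, 0, 0, 0],
    [1, -0.4275, -0.1075, 0.1, 0, 0, 0],
    [1, -0.4275, -0.1075, 0.15, 0, 0, 0],
    [1, -0.4275, -0.1075, 0.178, 0, 0, 0],
    [1, -0.4275, -0.1075, 0.19, 0, 0, 0],
    [1, -0.4275, -0.1075, 0.19, 0, 0, 0],
    [0.4, -0.4275, -0.1075, 0.19, 0, 0, 0],
    [0.4, -0.4275, -0.1075, 0.19, 0, 0, 0],
    [0.4, -0.4275, -0.1075, 0.19, 0, 0, 0],
    [0.4, -0.4275, -0.1075, 0.19, 0, 0, 0],
    [0.4, -0.4275, -0.1075, 0.17, 0, 0, 0],
    [0.4, -0.4275, -0.1075, 0.12, 0, 0, 0],
    [0.4, -0.4275, -0.1075, 0.08, 0, 0, 0],
  ],
)

```text
clock: 15.3
position: [0.5559, -0.209, 0.1324]
ee_rot: [0.7, 0.714, 0.0, 0.001]
ft_force: [0.7, -0.6, -3.1]
grip_width: 0.597
```

>>> servo_tool(
  motion=[
    [0.4, 0.04, 0.005, 0, 0, 0, 0],
    [0.4, 0.095, 0.011, 0, 0, 0, 0],
    [0.4, 0.155, 0.019, 0, 0, 0, 0],
    [0.4, 0.215, 0.026, 0, 0, 0, 0],
    [0.4, 0.275, 0.033, 0, 0, 0, 0],
    [0.4, 0.335, 0.04, 0, 0, 0, 0],
    [0.4, 0.385, 0.046, 0, 0, 0, 0],
    [0.4, 0.415, 0.05, 0, 0, 0, 0],
    [0.4, 0.4285, 0.0515, 0.01, 0, 0, 0],
    [0.4, 0.4285, 0.0515, 0.035, 0, 0, 0],
    [0.4, 0.4285, 0.0515, 0.065, 0, 0, 0],
    [0.4, 0.4285, 0.0515, 0.085, 0, 0, 0],
    [0.4, 0.4285, 0.0515, 0.0945, 0, 0, 0],
    [0.4, 0.4285, 0.0515, 0.0945, 0, 0, 0],
    [0.75, 0.4285, 0.0515, 0.0945, 0, 0, 0],
    [0.75, 0.4285, 0.0515, 0.0945, 0, 0, 0],
    [0.75, 0.4285, 0.0515, 0.0945, 0, 0, 0],
    [0.75, 0.4285, 0.0515, 0.05, 0, 0, 0],
    [0.75, 0.4285, 0.0515, 0, 0, 0, 0],
    [0.75, 0.4285, 0.0515, -0.06, 0, 0, 0],
  ],
)

```text
clock: 17.8
position: [0.5983, 0.2206, 0.1904]
ee_rot: [0.7, 0.714, -0.001, -0.0]
ft_force: [0.3, 1.3, 0.2]
grip_width: 0.749
```

```bash
python3 look.py wrist side
```

```text
[0.5983 0.2206 0.1904] 17.8
wrist blue 87 mid [0.6348 0.2214 0.0611] [0.012 0.04 ] rack [-0.0486  0.0528]
wrist blue 4248 mid [0.5987 0.2199 0.0699] [0.051 0.051] rack [-0.0847  0.052 ]
wrist blue 3630 mid [0.6539 0.2196 0.0701] [0.051 0.051] rack [-0.0295  0.0505]
side blue 382 mid [ 0.4346 -0.1986  0.0555] [0.05 0.05] rack [-0.2578 -0.3628]
side blue 317 mid [0.6264 0.2184 0.0709] [0.103 0.053] rack [-0.057   0.0499]
side green 287 mid [ 0.5503 -0.106   0.0554] [0.048 0.049] rack [-0.1401 -0.2728]
side green 443 mid [ 0.5731 -0.3369  0.0555] [0.049 0.05 ] rack [-0.1223 -0.5041]
side green 510 mid [ 0.442  -0.3379  0.0551] [0.05 0.05] rack [-0.2534 -0.5023]
```

>>> servo_tool(
  motion=[
    [0.75, -0.045, -0.019, 0, 0, 0, 0],
    [0.75, -0.1, -0.041, 0, 0, 0, 0],
    [1, -0.155, -0.064, 0, 0, 0, 0],
    [1, -0.21, -0.087, 0, 0, 0, 0],
    [1, -0.265, -0.11, 0, 0, 0, 0],
    [1, -0.32, -0.133, 0, 0, 0, 0],
    [1, -0.375, -0.155, 0.01, 0, 0, 0],
    [1, -0.4155, -0.172, 0.03, 0, 0, 0],
    [1, -0.4155, -0.172, 0.08, 0, 0, 0],
    [1, -0.4155, -0.172, 0.13, 0, 0, 0],
    [1, -0.4155, -0.172, 0.158, 0, 0, 0],
    [1, -0.4155, -0.172, 0.1695, 0, 0, 0],
    [1, -0.4155, -0.172, 0.1695, 0, 0, 0],
    [0.4, -0.4155, -0.172, 0.1695, 0, 0, 0],
    [0.4, -0.4155, -0.172, 0.1695, 0, 0, 0],
    [0.4, -0.4155, -0.172, 0.1695, 0, 0, 0],
    [0.4, -0.4155, -0.172, 0.1695, 0, 0, 0],
    [0.4, -0.4155, -0.172, 0.15, 0, 0, 0],
    [0.4, -0.4155, -0.172, 0.1, 0, 0, 0],
    [0.4, -0.4155, -0.172, 0.06, 0, 0, 0],
  ],
)

```text
clock: 20.4
position: [0.4349, -0.1981, 0.1312]
ee_rot: [0.7, 0.714, 0.0, 0.0]
ft_force: [1.8, 1.0, -1.9]
grip_width: 0.596
```

>>> servo_tool(
  motion=[
    [0.4, 0.04, 0.011, 0, 0, 0, 0],
    [0.4, 0.095, 0.027, 0, 0, 0, 0],
    [0.4, 0.15, 0.043, 0, 0, 0, 0],
    [0.4, 0.205, 0.058, 0, 0, 0, 0],
    [0.4, 0.26, 0.074, 0, 0, 0, 0],
    [0.4, 0.315, 0.09, 0, 0, 0, 0],
    [0.4, 0.365, 0.104, 0, 0, 0, 0],
    [0.4, 0.4, 0.113, 0, 0, 0, 0],
    [0.4, 0.4145, 0.117, 0.01, 0, 0, 0],
    [0.4, 0.4145, 0.117, 0.035, 0, 0, 0],
    [0.4, 0.4145, 0.117, 0.065, 0, 0, 0],
    [0.4, 0.4145, 0.117, 0.085, 0, 0, 0],
    [0.4, 0.4145, 0.117, 0.0945, 0, 0, 0],
    [0.4, 0.4145, 0.117, 0.0945, 0, 0, 0],
    [0.75, 0.4145, 0.117, 0.0945, 0, 0, 0],
    [0.75, 0.4145, 0.117, 0.0945, 0, 0, 0],
    [0.75, 0.4145, 0.117, 0.0945, 0, 0, 0],
    [0.75, 0.4145, 0.117, 0.05, 0, 0, 0],
    [0.75, 0.4145, 0.117, 0, 0, 0, 0],
    [0.75, 0.4145, 0.117, -0.06, 0, 0, 0],
  ],
)

```text
clock: 22.9
position: [0.5433, 0.2185, 0.1904]
ee_rot: [0.7, 0.714, -0.001, -0.0]
ft_force: [1.4, 0.8, 0.6]
grip_width: 0.75
```

```bash
python3 look.py wrist side
```

```text
[0.5433 0.2185 0.1904] 22.9
wrist blue 63 mid [0.5778 0.2148 0.061 ] [0.009 0.029] rack [-0.1057  0.0474]
wrist blue 4265 mid [0.5421 0.2182 0.07  ] [0.051 0.05 ] rack [-0.1413  0.0516]
wrist blue 3654 mid [0.5988 0.22   0.0698] [0.052 0.05 ] rack [-0.0846  0.0521]
wrist blue 3129 mid [0.6534 0.2195 0.0697] [0.051 0.05 ] rack [-0.03    0.0505]
side blue 325 mid [0.6268 0.2189 0.0713] [0.103 0.057] rack [-0.0566  0.0504]
side blue 169 mid [0.5423 0.2167 0.0711] [0.048 0.052] rack [-0.1412  0.05  ]
side green 291 mid [ 0.5501 -0.1041  0.0551] [0.048 0.053] rack [-0.1403 -0.2708]
side green 439 mid [ 0.5731 -0.3362  0.0554] [0.049 0.051] rack [-0.1223 -0.5034]
side green 512 mid [ 0.4415 -0.337   0.0553] [0.049 0.052] rack [-0.2538 -0.5014]
```

>>> servo_tool(
  motion=[
    [0.75, -0.045, 0.0005, 0, 0, 0, 0],
    [0.75, -0.1, 0.0005, 0, 0, 0, 0],
    [1, -0.155, 0.0005, 0, 0, 0, 0],
    [1, -0.21, 0.0005, 0, 0, 0, 0],
    [1, -0.26, 0.0005, 0, 0, 0, 0],
    [1, -0.3, 0.0005, 0.01, 0, 0, 0],
    [1, -0.324, 0.0005, 0.03, 0, 0, 0],
    [1, -0.324, 0.0005, 0.08, 0, 0, 0],
    [1, -0.324, 0.0005, 0.13, 0, 0, 0],
    [1, -0.324, 0.0005, 0.158, 0, 0, 0],
    [1, -0.324, 0.0005, 0.1695, 0, 0, 0],
    [1, -0.324, 0.0005, 0.1695, 0, 0, 0],
    [0.4, -0.324, 0.0005, 0.1695, 0, 0, 0],
    [0.4, -0.324, 0.0005, 0.1695, 0, 0, 0],
    [0.4, -0.324, 0.0005, 0.1695, 0, 0, 0],
    [0.4, -0.324, 0.0005, 0.1695, 0, 0, 0],
    [0.4, -0.324, 0.0005, 0.15, 0, 0, 0],
    [0.4, -0.324, 0.0005, 0.1, 0, 0, 0],
    [0.4, -0.324, 0.0005, 0.06, 0, 0, 0],
    [0.4, -0.324, 0.0005, 0.06, 0, 0, 0],
  ],
)

```text
clock: 25.5
position: [0.5527, -0.1057, 0.1335]
ee_rot: [0.7, 0.714, 0.003, 0.002]
ft_force: [0.4, 0.1, -3.5]
grip_width: 0.599
```

```bash
python3 look.py wrist; python3 -c "
from h import *
o=monitor.get_obs();print(tool().round(4));print({k:np.round(v,3) for k,v in o.items()})"
```

```text
[ 0.5527 -0.1057  0.1335] 25.5
[[-1.930e-02  9.998e-01  3.400e-03  5.515e-01]
 [ 9.998e-01  1.930e-02  7.000e-04 -1.052e-01]
 [ 7.000e-04  3.500e-03 -1.000e+00  1.313e-01]
 [ 0.000e+00  0.000e+00  0.000e+00  1.000e+00]]
{'clock': np.float64(25.55), 'joint_pos': array([-0.484,  0.316,  0.704,  1.791, -0.228,  1.114,  1.886]), 'joint_velocities': array([ 0.009,  0.04 , -0.021,  0.041, -0.012, -0.014,  0.006]), 'tau': array([  0.142, -49.414,   9.568, -37.929,   0.201,   0.169,  -0.112]), 'position': array([ 0.552, -0.105,  0.131]), 'ee_rot': array([0.7  , 0.714, 0.001, 0.001]), 'ft_force': array([-0.621, -0.074, -2.481]), 'torque': array([ 0.011,  0.028, -0.027]), 'grip_width': np.float64(0.597)}
```

>>> servo_tool(
  motion=[
    [0.4, 0.035, 0.017, 0, 0, 0, 0],
    [0.4, 0.085, 0.042, 0, 0, 0, 0],
    [0.4, 0.135, 0.067, 0, 0, 0, 0],
    [0.4, 0.18, 0.09, 0, 0, 0, 0],
    [0.4, 0.21, 0.105, 0, 0, 0, 0],
    [0.4, 0.2205, 0.111, 0, 0, 0, 0],
    [0.4, 0.2205, 0.111, 0.015, 0, 0, 0],
    [0.4, 0.2205, 0.111, 0.04, 0, 0, 0],
    [0.4, 0.2205, 0.111, 0.065, 0, 0, 0],
    [0.4, 0.2205, 0.111, 0.085, 0, 0, 0],
    [0.4, 0.2205, 0.111, 0.0945, 0, 0, 0],
    [0.4, 0.2205, 0.111, 0.0945, 0, 0, 0],
    [0.75, 0.2205, 0.111, 0.0945, 0, 0, 0],
    [0.75, 0.2205, 0.111, 0.0945, 0, 0, 0],
    [0.75, 0.2205, 0.111, 0.0945, 0, 0, 0],
    [0.75, 0.2205, 0.111, 0.05, 0, 0, 0],
    [0.75, 0.2205, 0.111, 0, 0, 0, 0],
    [0.75, 0.2205, 0.111, -0.06, 0, 0, 0],
    [0.75, 0.2205, 0.111, -0.06, 0, 0, 0],
  ],
)

```text
clock: 27.92
position: [0.6599, 0.1174, 0.1949]
ee_rot: [0.7, 0.714, 0.004, 0.002]
ft_force: [-0.0, -0.6, -0.7]
grip_width: 0.75
```

```bash
python3 look.py wrist side
```

```text
[0.6599 0.1174 0.1949] 27.925
wrist blue 3175 mid [0.532  0.2335 0.0699] [0.025 0.051] rack [-0.1511  0.0671]
wrist blue 5111 mid [0.5992 0.2196 0.0701] [0.051 0.052] rack [-0.0842  0.0517]
wrist blue 4254 mid [0.6537 0.2191 0.0699] [0.05  0.051] rack [-0.0297  0.0501]
wrist green 3085 mid [0.6556 0.1159 0.07  ] [0.05 0.05] rack [-0.03   -0.0532]
side blue 329 mid [0.6266 0.2179 0.0709] [0.105 0.054] rack [-0.0569  0.0494]
side blue 164 mid [0.5186 0.2302 0.071 ] [0.047 0.053] rack [-0.1646  0.0641]
side green 446 mid [ 0.5724 -0.3364  0.0549] [0.049 0.05 ] rack [-0.123  -0.5036]
side green 512 mid [ 0.4412 -0.3371  0.0551] [0.049 0.051] rack [-0.2541 -0.5015]
side green 187 mid [0.6557 0.1163 0.0715] [0.048 0.055] rack [-0.0299 -0.0528]
```

>>> servo_tool(
  motion=[
    [0.75, 0.05, -0.06, 0, 0, 0, 0],
    [0.75, 0.09, -0.105, 0, 0, 0, 0],
    [1, 0.117, -0.136, 0, 0, 0, 0],
    [1, 0.117, -0.136, 0, 0, 0, 0],
    [1, 0.117, -0.136, 0, 0, 0, 0],
    [1, 0.117, -0.136, 0, 0, 0, 0],
  ],
)

```text
clock: 28.78
position: [0.5198, 0.2304, 0.1888]
ee_rot: [0.701, 0.713, -0.0, 0.0]
ft_force: [0.0, 0.0, 0.1]
grip_width: 1.001
```

```bash
python3 look.py wrist
```

```text
[0.5198 0.2304 0.1888] 28.775
wrist blue 100 mid [0.5794 0.2187 0.061 ] [0.013 0.042] rack [-0.104   0.0512]
wrist blue 61 mid [0.6389 0.2348 0.0606] [0.018 0.019] rack [-0.0442  0.0661]
wrist blue 4321 mid [0.5183 0.2336 0.0698] [0.051 0.05 ] rack [-0.1648  0.0675]
wrist blue 6456 mid [0.6261 0.2197 0.0697] [0.107 0.051] rack [-0.0573  0.0512]
wrist green 558 mid [0.6596 0.1319 0.0695] [0.037 0.02 ] rack [-0.0257 -0.0373]
```

>>> servo_tool(
  motion=[
    [1, 0.003, -0.0015, 0.05, 0, 0, 0],
    [1, 0.003, -0.0015, 0.1, 0, 0, 0],
    [1, 0.003, -0.0015, 0.135, 0, 0, 0],
    [1, 0.003, -0.0015, 0.152, 0, 0, 0],
    [1, 0.003, -0.0015, 0.152, 0, 0, 0],
    [0.4, 0.003, -0.0015, 0.152, 0, 0, 0],
    [0.4, 0.003, -0.0015, 0.152, 0, 0, 0],
    [0.4, 0.003, -0.0015, 0.152, 0, 0, 0],
    [0.4, 0.003, -0.0015, 0.152, 0, 0, 0],
    [0.4, 0.003, -0.0015, 0.13, 0, 0, 0],
    [0.4, -0.0125, 0.022, 0.13, 0, 0, 0],
    [0.4, -0.0125, 0.0225, 0.13, 0, 0, 0],
    [0.4, -0.0125, 0.0225, 0.145, 0, 0, 0],
    [0.4, -0.0125, 0.0225, 0.152, 0, 0, 0],
    [0.4, -0.0125, 0.0225, 0.152, 0, 0, 0],
    [0.75, -0.0125, 0.0225, 0.152, 0, 0, 0],
    [0.75, -0.0125, 0.0225, 0.152, 0, 0, 0],
    [0.75, -0.0125, 0.0225, 0.152, 0, 0, 0],
    [0.75, -0.0125, 0.0225, 0.09, 0, 0, 0],
    [0.75, -0.0125, 0.0225, 0.03, 0, 0, 0],
  ],
)

```text
clock: 31.32
position: [0.5414, 0.2195, 0.1603]
ee_rot: [0.7, 0.714, -0.001, 0.0]
ft_force: [0.9, 1.1, 1.9]
grip_width: 0.75
```

```bash
python3 look.py wrist side
```

```text
[0.5414 0.2195 0.1603] 31.325
wrist blue 115 mid [0.579  0.2212 0.0608] [0.012 0.041] rack [-0.1044  0.0538]
wrist blue 67 mid [0.6359 0.2054 0.0603] [0.013 0.017] rack [-0.0478  0.0367]
wrist blue 61 mid [0.6358 0.2336 0.0609] [0.013 0.017] rack [-0.0473  0.0649]
wrist blue 5287 mid [0.5403 0.2197 0.07  ] [0.051 0.051] rack [-0.1431  0.0531]
wrist blue 4415 mid [0.5986 0.2198 0.0697] [0.051 0.05 ] rack [-0.0848  0.0519]
wrist blue 3749 mid [0.6534 0.2195 0.0698] [0.051 0.05 ] rack [-0.03    0.0505]
side blue 325 mid [0.6269 0.2164 0.0709] [0.105 0.054] rack [-0.0566  0.0479]
side blue 168 mid [0.5409 0.2186 0.071 ] [0.048 0.053] rack [-0.1425  0.052 ]
side green 443 mid [ 0.5725 -0.3357  0.0548] [0.048 0.052] rack [-0.1228 -0.5029]
side green 511 mid [ 0.4412 -0.3373  0.0552] [0.049 0.051] rack [-0.2541 -0.5017]
side green 185 mid [0.655  0.1152 0.0709] [0.048 0.054] rack [-0.0307 -0.0539]
```

>>> servo_tool(
  motion=[
    [0.75, -0.045, 0.002, -0.03, 0, 0, 0],
    [0.75, -0.1, 0.004, -0.03, 0, 0, 0],
    [1, -0.158, 0.006, -0.03, 0, 0, 0],
    [1, -0.216, 0.008, -0.03, 0, 0, 0],
    [1, -0.274, 0.01, -0.03, 0, 0, 0],
    [1, -0.332, 0.012, -0.03, 0, 0, 0],
    [1, -0.39, 0.014, -0.03, 0, 0, 0],
    [1, -0.448, 0.016, -0.03, 0, 0, 0],
    [1, -0.506, 0.0185, -0.02, 0, 0, 0],
    [1, -0.54, 0.02, 0, 0, 0, 0],
    [1, -0.5555, 0.0205, 0.05, 0, 0, 0],
    [1, -0.5555, 0.0205, 0.1, 0, 0, 0],
    [1, -0.5555, 0.0205, 0.128, 0, 0, 0],
    [1, -0.5555, 0.0205, 0.14, 0, 0, 0],
    [1, -0.5555, 0.0205, 0.14, 0, 0, 0],
    [1, -0.5555, 0.0205, 0.14, 0, 0, 0],
    [0.4, -0.5555, 0.0205, 0.14, 0, 0, 0],
    [0.4, -0.5555, 0.0205, 0.14, 0, 0, 0],
    [0.4, -0.5555, 0.0205, 0.14, 0, 0, 0],
    [0.4, -0.5555, 0.0205, 0.14, 0, 0, 0],
  ],
)

```text
clock: 33.92
position: [0.5737, -0.3355, 0.0202]
ee_rot: [0.7, 0.714, 0.0, 0.001]
ft_force: [-1.1, 1.5, 6.2]
grip_width: 0.598
```

>>> servo_tool(
  motion=[
    [0.4, 0, 0, -0.04, 0, 0, 0],
    [0.4, 0.01, 0.001, -0.1, 0, 0, 0],
    [0.4, 0.055, 0.004, -0.11, 0, 0, 0],
    [0.4, 0.11, 0.009, -0.11, 0, 0, 0],
    [0.4, 0.168, 0.013, -0.11, 0, 0, 0],
    [0.4, 0.226, 0.018, -0.11, 0, 0, 0],
    [0.4, 0.284, 0.022, -0.11, 0, 0, 0],
    [0.4, 0.342, 0.027, -0.11, 0, 0, 0],
    [0.4, 0.4, 0.031, -0.11, 0, 0, 0],
    [0.4, 0.44, 0.034, -0.11, 0, 0, 0],
    [0.4, 0.4505, 0.035, -0.1, 0, 0, 0],
    [0.4, 0.4505, 0.035, -0.075, 0, 0, 0],
    [0.4, 0.4505, 0.035, -0.045, 0, 0, 0],
    [0.4, 0.4505, 0.035, -0.025, 0, 0, 0],
    [0.4, 0.4505, 0.035, -0.0155, 0, 0, 0],
    [0.4, 0.4505, 0.035, -0.0155, 0, 0, 0],
    [0.75, 0.4505, 0.035, -0.0155, 0, 0, 0],
    [0.75, 0.4505, 0.035, -0.0155, 0, 0, 0],
    [0.75, 0.4505, 0.035, -0.06, 0, 0, 0],
    [0.75, 0.4505, 0.035, -0.12, 0, 0, 0],
  ],
)

```text
clock: 36.42
position: [0.5985, 0.1157, 0.1396]
ee_rot: [0.7, 0.714, -0.001, -0.0]
ft_force: [1.0, 0.2, 0.5]
grip_width: 0.752
```

```bash
python3 look.py wrist side
```

```text
[0.5985 0.1157 0.1396] 36.425
wrist blue 69 mid [0.526  0.2011 0.0612] [0.016 0.012] rack [-0.1578  0.0348]
wrist blue 177 mid [0.5885 0.2075 0.0608] [0.031 0.028] rack [-0.0952  0.0399]
wrist blue 171 mid [0.6361 0.2098 0.0604] [0.015 0.027] rack [-0.0475  0.0411]
wrist blue 7936 mid [0.5405 0.2194 0.0698] [0.05  0.052] rack [-0.1429  0.0528]
wrist blue 6309 mid [0.599  0.2197 0.0699] [0.052 0.052] rack [-0.0844  0.0518]
wrist blue 3897 mid [0.6524 0.2206 0.0696] [0.048 0.048] rack [-0.031   0.0516]
wrist green 162 mid [0.6377 0.1172 0.0608] [0.015 0.043] rack [-0.0479 -0.0515]
wrist green 5199 mid [0.5998 0.1151 0.0699] [0.052 0.051] rack [-0.0859 -0.0528]
wrist green 5073 mid [0.6554 0.1156 0.0697] [0.051 0.051] rack [-0.0303 -0.0535]
side blue 254 mid [0.6198 0.2176 0.0709] [0.09  0.053] rack [-0.0637  0.0493]
side blue 170 mid [0.541  0.2201 0.0707] [0.049 0.056] rack [-0.1424  0.0535]
side green 514 mid [ 0.4414 -0.3373  0.0553] [0.048 0.051] rack [-0.2539 -0.5017]
side green 392 mid [0.6271 0.1143 0.0709] [0.106 0.053] rack [-0.0586 -0.0542]
```

>>> servo_tool(
  motion=[
    [0.75, -0.03, -0.011, -0.05, 0, 0, 0],
    [0.75, -0.08, -0.03, -0.05, 0, 0, 0],
    [1, -0.134, -0.049, -0.05, 0, 0, 0],
    [1, -0.188, -0.069, -0.05, 0, 0, 0],
    [1, -0.242, -0.089, -0.05, 0, 0, 0],
    [1, -0.296, -0.109, -0.05, 0, 0, 0],
    [1, -0.35, -0.129, -0.05, 0, 0, 0],
    [1, -0.404, -0.149, -0.05, 0, 0, 0],
    [1, -0.435, -0.16, -0.03, 0, 0, 0],
    [1, -0.4495, -0.1655, 0, 0, 0, 0],
    [1, -0.4495, -0.1655, 0.05, 0, 0, 0],
    [1, -0.4495, -0.1655, 0.09, 0, 0, 0],
    [1, -0.4495, -0.1655, 0.112, 0, 0, 0],
    [1, -0.4495, -0.1655, 0.119, 0, 0, 0],
    [1, -0.4495, -0.1655, 0.119, 0, 0, 0],
    [0.4, -0.4495, -0.1655, 0.119, 0, 0, 0],
    [0.4, -0.4495, -0.1655, 0.119, 0, 0, 0],
    [0.4, -0.4495, -0.1655, 0.119, 0, 0, 0],
    [0.4, -0.4495, -0.1655, 0.119, 0, 0, 0],
  ],
)

```text
clock: 38.9
position: [0.4432, -0.3369, 0.0213]
ee_rot: [0.7, 0.714, 0.0, 0.0]
ft_force: [-1.2, 2.7, 7.2]
grip_width: 0.601
```

>>> servo_tool(
  motion=[
    [0.4, 0, 0, -0.04, 0, 0, 0],
    [0.4, 0.01, 0.003, -0.1, 0, 0, 0],
    [0.4, 0.055, 0.014, -0.11, 0, 0, 0],
    [0.4, 0.11, 0.027, -0.11, 0, 0, 0],
    [0.4, 0.167, 0.041, -0.11, 0, 0, 0],
    [0.4, 0.224, 0.055, -0.11, 0, 0, 0],
    [0.4, 0.281, 0.069, -0.11, 0, 0, 0],
    [0.4, 0.338, 0.083, -0.11, 0, 0, 0],
    [0.4, 0.395, 0.097, -0.11, 0, 0, 0],
    [0.4, 0.435, 0.107, -0.11, 0, 0, 0],
    [0.4, 0.4495, 0.1105, -0.105, 0, 0, 0],
    [0.4, 0.4495, 0.1105, -0.08, 0, 0, 0],
    [0.4, 0.4495, 0.1105, -0.045, 0, 0, 0],
    [0.4, 0.4495, 0.1105, -0.025, 0, 0, 0],
    [0.4, 0.4495, 0.1105, -0.0155, 0, 0, 0],
    [0.4, 0.4495, 0.1105, -0.0155, 0, 0, 0],
    [0.75, 0.4495, 0.1105, -0.0155, 0, 0, 0],
    [0.75, 0.4495, 0.1105, -0.0155, 0, 0, 0],
    [0.75, 0.4495, 0.1105, -0.06, 0, 0, 0],
    [0.75, 0.4495, 0.1105, -0.12, 0, 0, 0],
  ],
)

```text
clock: 41.4
position: [0.5436, 0.1146, 0.1409]
ee_rot: [0.7, 0.714, -0.001, -0.0]
ft_force: [0.8, 0.5, 0.6]
grip_width: 0.751
```

>>> servo_tool(
  motion=[
    [0.75, 0.02, -0.02, -0.06, 0, 0, 0],
    [0.75, 0.05, -0.05, -0.12, 0, 0, 0],
    [0.75, 0.05, -0.05, -0.16, 0, 0, 0],
    [0.75, 0.05, -0.05, -0.16, 0, 0, 0],
    [0.75, 0.05, -0.05, -0.16, 0, 0, 0],
    [0.75, 0.05, -0.05, -0.16, 0, 0, 0],
  ],
)

```text
clock: 42.15
position: [0.4931, 0.1632, 0.2991]
ee_rot: [0.7, 0.714, -0.001, -0.0]
ft_force: [0.7, 0.0, -0.7]
grip_width: 0.747
```

```bash
python3 look.py wrist side
python3 - <<'E'
from h import *
p,d,K,W=cam('wrist'); cv2.imwrite('pics/w3.png',p); np.savez('w3',p=p,d=d,K=K,W=W)
for nm,h0,h1,zr in(('redpost',0,6,(.111,.13)),('orange',7,18,(.0,.06))):
  for b in blobs(p,d,K,W,h0,h1,zr,amin=30,vmin=30): print(nm,b[0],b[1],'mid',b[2],'mean',b[3],b[4])
E
```

```text
[0.4931 0.1632 0.2991] 42.15
wrist blue 2073 mid [0.5406 0.2198 0.07  ] [0.051 0.051] rack [-0.1428  0.0532]
wrist blue 1845 mid [0.5986 0.2198 0.07  ] [0.052 0.05 ] rack [-0.0848  0.0519]
wrist blue 1659 mid [0.6536 0.2195 0.0699] [0.05  0.051] rack [-0.0298  0.0505]
wrist green 1835 mid [0.5426 0.1146 0.0698] [0.05 0.05] rack [-0.1431 -0.052 ]
wrist green 1834 mid [0.5994 0.1151 0.0704] [0.052 0.049] rack [-0.0863 -0.0528]
wrist green 1634 mid [0.6551 0.1157 0.07  ] [0.05 0.05] rack [-0.0306 -0.0534]
side blue 325 mid [0.6266 0.2202 0.0708] [0.104 0.057] rack [-0.0568  0.0517]
side blue 172 mid [0.5412 0.2178 0.071 ] [0.049 0.052] rack [-0.1422  0.0512]
side green 597 mid [0.5998 0.1142 0.071 ] [0.163 0.055] rack [-0.0859 -0.0537]
redpost 939 [327. 109.] mid [0.4158 0.1638 0.1146] mean [0.4155 0.1636 0.115 ] [0.024 0.023 0.006]
orange 210 [235. 166.] mid [0.4723 0.0711 0.0241] mean [0.472  0.0714 0.0302] [0.008 0.025 0.02 ]
orange 217 [419. 165.] mid [0.4686 0.2587 0.024 ] mean [0.468  0.2584 0.0302] [0.008 0.025 0.019]
```

View pics/w3.png

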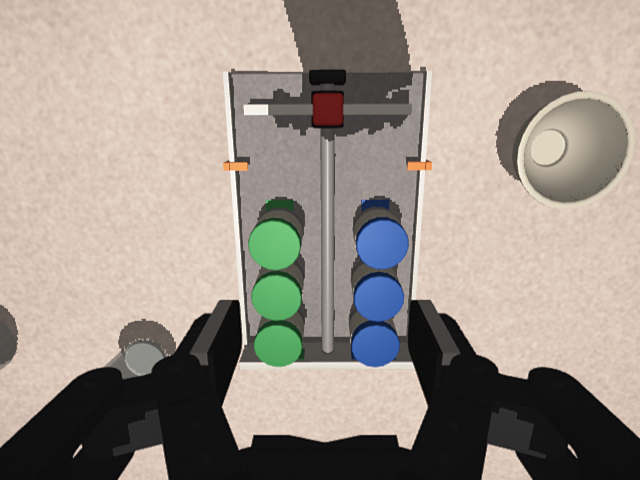

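The rows are neat: lids 55–58 mm apart and y within about 1.5 mm of their lines. The post is at x 0.4157, the mark line at x 0.4704.

>>> servo_tool(
  motion=[
    [0.75, 0.002, -0.05, 0, 0, 0, 0],
    [0.75, 0.002, -0.0775, 0.04, 0, 0, 0],
    [0.75, 0.002, -0.0775, 0.09, 0, 0, 0],
    [0.75, 0.002, -0.0775, 0.14, 0, 0, 0],
    [0.75, 0.002, -0.0775, 0.19, 0, 0, 0],
    [0.75, 0.002, -0.0775, 0.21, 0, 0, 0],
    [0.75, 0.002, -0.0775, 0.219, 0, 0, 0],
    [0.75, 0.002, -0.0775, 0.219, 0, 0, 0],
    [0, 0.002, -0.0775, 0.219, 0, 0, 0],
    [0, 0.002, -0.0775, 0.219, 0, 0, 0],
    [0, 0.002, -0.0775, 0.219, 0, 0, 0],
    [0, 0.002, -0.0775, 0.219, 0, 0, 0],
    [0, 0.002, -0.0775, 0.219, 0, 0, 0],
    [0, 0.002, -0.0775, 0.219, 0, 0, 0],
  ],
  grip_force=30,
)

```text
clock: 44.05
position: [0.4165, 0.1641, 0.0821]
ee_rot: [0.7, 0.714, 0.001, 0.0]
ft_force: [-0.4, -2.4, 6.5]
grip_width: 0.28
```

>>> servo_tool(
  motion=[
    [0, 0, 0.008, 0, 0, 0, 0],
    [0, 0, 0.018, 0, 0, 0, 0],
    [0, 0, 0.028, 0, 0, 0, 0],
    [0, 0, 0.038, 0, 0, 0, 0],
    [0, 0, 0.046, 0, 0, 0, 0],
    [0, 0, 0.051, 0, 0, 0, 0],
    [0, 0, 0.054, 0, 0, 0, 0],
    [0, 0, 0.0545, 0, 0, 0, 0],
    [0, 0, 0.0545, 0, 0, 0, 0],
    [0, 0, 0.0545, 0, 0, 0, 0],
  ],
)

```text
clock: 45.3
position: [0.4711, 0.1652, 0.0821]
ee_rot: [0.7, 0.714, 0.001, 0.0]
ft_force: [-0.5, -2.3, 6.6]
grip_width: 0.275
```

```bash
cat > bar.py <<'E'
from h import *
import sys
print(tool()[:3,3].round(4))
for n in sys.argv[1:]:
    p,d,K,W=cam(n); cv2.imwrite(f'pics/bar_{n}_{monitor.get_obs()["clock"]:.0f}.png',p); X=cloud(d,K,W)
    for nm,h0,h1,zr in(('redpost',0,6,(.09,.13)),('orange',7,18,(.0,.06))):
        for b in blobs(p,d,K,W,h0,h1,zr,vmin=30):
            if .38<b[2][0]<.55 and 0<b[2][1]<.3: print(n,nm,b[0],b[1],'mid',b[2],'mean',b[3],b[4])
    m=(X[...,2]>.0405)&(X[...,2]<.046)&(abs(X[...,0]-.46)<.05)&(abs(X[...,1]-.165)<.085)&(abs(X[...,1]-.165)>.03); q=X[m]
    if len(q)>9: print(n,'xbar',q.min(0).round(4),q.max(0).round(4),q.mean(0).round(4),len(q),np.polyfit(q[:,1]-.165,q[:,0],1))
E
python3 bar.py side scene
```

```text
[0.4711 0.1652 0.0821]
side redpost 33 [260. 216.] mid [0.4621 0.165  0.1047] mean [0.4608 0.1638 0.1069] [0.006 0.024 0.027]
side orange 56 [281. 260.] mid [0.4764 0.075  0.0182] mean [0.4733 0.067  0.0231] [0.015 0.036 0.03 ]
side xbar [0.4644 0.0837 0.0407] [0.4778 0.2454 0.046 ] [0.4708 0.1508 0.0436] 77 [-0.02782474  0.47038858]
scene redpost 81 [367. 203.] mid [0.4779 0.1678 0.1035] mean [0.4819 0.1662 0.1064] [0.023 0.024 0.026]
scene orange 45 [331. 239.] mid [0.4643 0.0725 0.0194] mean [0.4733 0.0676 0.0226] [0.038 0.027 0.026]
scene xbar [0.4664 0.0841 0.0405] [0.4847 0.2452 0.0458] [0.4746 0.156  0.0422] 83 [-0.03554107  0.47430082]
```

>>> servo_tool(
  motion=[
    [0.7, 0, 0, 0, 0, 0, 0],
    [0.7, 0, 0, 0, 0, 0, 0],
    [0.7, 0, 0, 0, 0, 0, 0],
    [0.7, 0, 0, -0.04, 0, 0, 0],
    [0.7, 0, 0, -0.1, 0, 0, 0],
    [0.7, 0, 0, -0.16, 0, 0, 0],
    [0.7, 0, 0.03, -0.22, 0, 0, 0],
    [0.7, 0, 0.03, -0.22, 0, 0, 0],
    [0.7, 0, 0.03, -0.22, 0, 0, 0],
    [0.7, 0, 0.03, -0.22, 0, 0, 0],
    [0.7, 0, 0.03, -0.22, 0, 0, 0],
  ],
)

```text
clock: 46.78
position: [0.4997, 0.1658, 0.3003]
ee_rot: [0.7, 0.714, -0.001, -0.0]
ft_force: [0.1, -0.9, -0.5]
grip_width: 0.701
```

```bash
python3 bar.py wrist side; python3 look.py wrist side; ls pics
```

```text
[0.4997 0.1658 0.3003]
wrist redpost 874 [325. 169.] mid [0.47   0.1649 0.1039] mean [0.4687 0.1649 0.1141] [0.024 0.024 0.027]
wrist orange 204 [232. 159.] mid [0.4736 0.0708 0.0237] mean [0.4721 0.0708 0.0302] [0.01  0.023 0.02 ]
wrist orange 202 [417. 159.] mid [0.4684 0.2588 0.0238] mean [0.468  0.2588 0.0303] [0.008 0.024 0.021]
wrist xbar [0.4636 0.085  0.0407] [0.4763 0.2445 0.0456] [0.4701 0.1645 0.0434] 1007 [-0.0193947  0.4700435]
side redpost 120 [263. 216.] mid [0.4703 0.1628 0.1048] mean [0.4692 0.1585 0.1074] [0.023 0.03  0.029]
side orange 57 [281. 260.] mid [0.4762 0.076  0.0183] mean [0.473  0.0667 0.0237] [0.016 0.039 0.032]
side xbar [0.4648 0.0834 0.0406] [0.478  0.2442 0.0458] [0.4709 0.148  0.0434] 75 [-0.02618373  0.47049335]
[0.5    0.1658 0.3007] 46.875
wrist blue 2080 mid [0.5402 0.2197 0.07  ] [0.05  0.051] rack [-0.1432  0.0531]
wrist blue 1853 mid [0.5986 0.22   0.0702] [0.051 0.05 ] rack [-0.0848  0.0521]
wrist blue 1655 mid [0.6532 0.2195 0.0699] [0.05 0.05] rack [-0.0302  0.0505]
wrist green 1776 mid [0.5429 0.1146 0.0699] [0.05 0.05] rack [-0.1428 -0.
[... 201 characters left out ...]
0.0711] [0.105 0.052] rack [-0.0571  0.0493]
side blue 171 mid [0.5405 0.219  0.0705] [0.048 0.053] rack [-0.1429  0.0524]
side green 182 mid [0.6551 0.1153 0.0703] [0.048 0.054] rack [-0.0306 -0.0538]
side green 198 mid [0.6016 0.1145 0.0711] [0.052 0.054] rack [-0.0841 -0.0534]
side green 210 mid [0.5445 0.1134 0.0706] [0.049 0.055] rack [-0.1412 -0.0533]
bar_scene_45.png
bar_side_45.png
bar_side_47.png
bar_wrist_47.png
s2.png
scene0.png
side0.png
side_13.png
side_18.png
side_23.png
side_28.png
side_31.png
side_37.png
side_42.png
side_47.png
w1.png
w2.png
w3.png
wrist_13.png
wrist_18.png
wrist_23.png
wrist_26.png
wrist_28.png
wrist_29.png
wrist_31.png
wrist_36.png
wrist_42.png
wrist_47.png
```

Crossbar is at x 0.4701 and the mark line at 0.4704. One last view before handing in.

View pics/wrist_47.png

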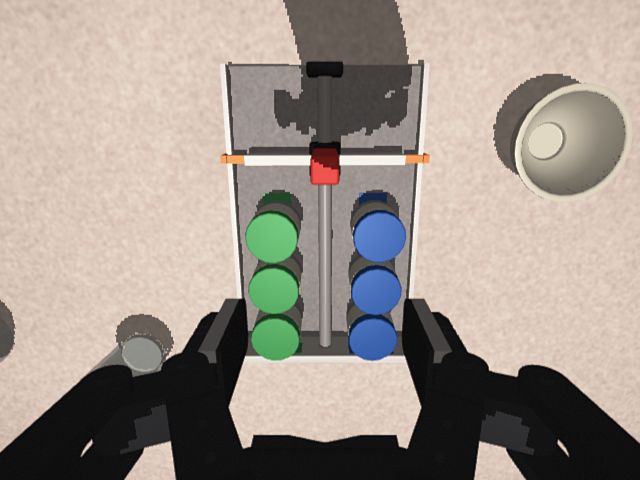

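The white crossbar (row about 159) lies in line with both orange marks, and both rows stand neat.

```bash
python3 -c "
from workcell import ticket; print(ticket.hand_in())"
```

```text
the job is handed in; nothing more can be done
None
```

The job is handed in, finished at about 47 s of the 208 s allowed; no verdict was reported.

I slid the retainer fully open to its stop. I then stood all six jars (three blue, three green) on the rack and slid the retainer back to the orange marks and let go. The third blue jar was knocked aside partway through, so I picked it up and set it back in the row.

| Last check (wrist camera) | Reading |
|---|---|
| Crossbar against mark line | x 0.4701 m against 0.4704 m |
| Jars off the middle line of their row | 2 mm or less |
| Gap from the end wall to the first jar | about 4 mm |
| Gaps between jars | 2 to 7 mm |

- **Camera agreement:** the side camera agreed with these readings to about 2 mm.
- **Bystanders:** I kept the arm away from the bottle, beaker, bowl and the brown and pink look-alikes. I did not measure them again at the end.
- **Failed checks:** no check on the scene failed; one look script stopped on a code error and was rerun. The scene camera's one reading of the crossbar was about 4 mm off the other cameras. I went by the wrist camera's close view, which the side camera agreed with.

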